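# Stroke the plug press and index its turntable to the third stop

## Task

Clear one cell on the plug press: pull its ball-ended lever all the way down, then ease it slowly back up to rest, never letting it fly up. Then turn the index knob clockwise (seen from above) from its home stop, feeling and counting the clicks, to the third stop and not past it. Finish while holding: the program ends with the knob still gripped between the fingers and sitting in the third stop; leave the other things on the bench where they are.

Things in the scene. Friction and masses are not known exactly. Their poses are not given: they have to be found in the camera images.
- press: grey bench press, fixed. Base plate 270 x 370 x 12 mm, origin at the centre of its underside, x away from its front, y to the left, z up. Left half: column with head (top 182 mm) and black 180 mm turntable with 16 cells (top 55 mm). Right half, centred at x -50, y -120 mm: grey pod 92 mm square, top at 57 mm, with the index knob.
- press_hinge (a point): point on the lever's hinge axis, in the plane in which the lever's ball moves; the axis is the press's y axis. It lies at x 60, y 115, z 150 mm in the press's frame.
- lever_ball (a point): centre of the black ball, 36 mm diameter, on the end of the 12 mm steel lever rod, 160 mm from press_hinge. At rest the rod points up at 45 degrees towards the press's front (-x); pulling the lever down swings the ball down about press_hinge. The ball can be pinched from above across the press's y axis and will pivot between the fingers.
- press_lever (a joint): lever angle in rad: 0 at rest (up), 0.85 at its bottom stop (rod then about 4 degrees below level). A spring pushes it back up with about 2 N at the ball at rest and 7 N at the bottom; let go low down it flies up.
- knob_grip (a point): on the index knob's upright axis, at grip height, 27 mm above the pod's top. Black knob: round skirt 54 mm across, 9 mm high, and on it a grip bar 48 x 16 mm rising to 42 mm above the pod. The point's x runs along the bar; the end with the white pointer line is at -x. At home the pointer is 34 degrees counter-clockwise from the press's -x; white ticks on the pod mark home and stops one to five.
- index_knob (a joint): index knob angle in rad, growing clockwise seen from above. Home is 0; clicks (sprung detents) are 0.393 rad (22.5 degrees) apart: stops at 0.393, 0.785, 1.178 (the third), 1.571 and 1.963. About 0.2 N m carries it over a crest (grip the bar firmly, 20 N or more); it then drops into the next stop and stays. The turntable turns with it.
- rose: loose brass-coloured watering rose, 70 mm across, 59 mm high, standing on the press's base plate behind the knob; origin at the centre of its underside. Leave alone.
- labels_white: loose bundle of white plant labels, 109 x 17 x 15 mm, lying on the press's base plate between the head and the rose. Leave alone.
- tin_1: loose small tin, 75 mm across, 58 mm high, on the bench to the left. Leave alone.
- secateurs: loose secateurs, 191 mm long, lying on the bench at the right front. Leave alone.

How it is judged (in metres and radians):
On the way, in this order (a step that is already met when the one before it is completed fails the run):
1. the lever is pulled down to its bottom stop (value of joint press_lever above 0.79 rad), for 0.1 s.
2. the lever is eased back up to rest (value of joint press_lever below 0.06 rad), for 0.2 s.
3. the knob sits in the third stop, gripped (value of joint index_knob between 1.08 and 1.28 rad and contact force between the fingers and index_knob above 5 N), for 0.2 s.
At the end, for the whole second after the job is handed in: the index knob is within 0.1 rad of the third stop (1.178 rad) and is still gripped by the fingers with more than 5 N (both pads together), and the lever is back at rest (within 0.06 rad) (all of step 3 and value of joint press_lever below 0.06 rad); the arm keeps its last pose, push and grip.
It fails at once if the lever flies up (faster than 1.2 rad/s) (velocity of joint press_lever below -1.2 rad/s).
It fails at once if the knob is turned past the third stop, over the next crest (value of joint index_knob above 1.37 rad).
It fails at once if a bystander is moved by more than 3 cm (distance of any of rose, labels_white, tin_1, secateurs from where it was at the start of the episode above 0.03 m).
It also fails if it takes over 58 s, if anything falls off the work surface, if the arm or the gripper's body presses on something with over 40 N, if the wrist force passes 120 N, or if a joint passes its speed limit or range.

## Robot

A 6-joint arm with a two-finger parallel gripper is mounted at the origin on the work surface; the furniture and walls round the work are solid. World frame = base frame: x ahead of the robot, y to its left, z up, the work surface at z = 0. Lengths are in mm, angles in rad, forces in N, time in s.
With the tool pointing down it reaches from about 250 to 850 mm from the base axis. Payload 12.5 kg.
Tool frame: the origin (TCP) lies on the centre line of the jaws, within the pads' length; the fingertips stand 22 mm ahead of it and the grasp point (between the pads) lies 3 mm ahead of it; x points along the fingers, y is the direction in which the jaws open and shut, and the axes are right-handed (so a half turn about x gives the same grasp; the last joint's range is limited). The gripper opens to 93 mm and grips with 3 to 60 N. Pads are 15 mm wide; open, the fingers measure 128 mm over their backs; the gripper's body (75 mm by 188 mm) begins 65 mm behind the grasp point.
Start: joints at [1.147, 0.351, 1.652, -0, 1.139, -0.085], TCP at [182.764, 518.731, 240.633] pointing down, gripper open.
Joint ranges: [-2.75, 2.75], [-0.79, 2.1], [0.01, 2.65], [-1.57, 4.71], [0.07, 3.14], [-2.87, 2.87]. Speed limits (rad/s): [2.22, 2.22, 2.79, 3.14, 3.14, 3.14].

## Interface

Orientations are given as a unit quaternion [w, x, y, z].
In Python, from workcell import * gives the robot as it stands.
- The arm moves only by the tool step_arm, never from a script. Its arguments are lists of equal length, an entry for each row: "delta_pos": the shift along the world's x, y, z in m, a list of three; "roll": the turn about the world's z in degrees; "jaw": the finger opening in m, from 0 to 0.093. In form: {"delta_pos": [[tx, ty, tz], ...], "roll": [roll, ...], "jaw": [jaw, ...]}. A call has 1 to 12 rows; each row shifts and turns the commanded pose from where the row before left it; what a row does not reach is not made up. A row lasts 1/8 s, in which the tool goes at most 62.5 mm and 10.7 degrees, less where a joint would pass 70% of its speed; a pose out of reach is approached as far as the arm can. A call is refused whole if a number of a shift passes 0.0625 or a number of a turn 10.7, either way. A call with a gripper value outside its range is refused whole. The fingers move at their own pace and stop on an object; "squeeze" is the grip in N (left out, the last holds). Time passes only in rows, so rows that do not move let the fingers close. It gives the time, the measured TCP pose, the force and the opening at its end, in the units of the state.
- observe(): the state, without advancing time (a new reading comes with each control period).
- camera(name): name is "scene" or "top" or "wrist"; returns (picture, depth): 420x560x3 uint8, red, green, blue; 420x560 float32, mm along the optical axis (not along the pixel's ray), 0 where there is no reading.
- get_calibration(name): a dict with "K" (3x3 intrinsics, pixels), "k1" (the pictures are not rectified: a ray, as slopes to the right and down, at radius r is drawn at 1 + k1 r^2 times it, then the intrinsics apply), "extrinsics" (4x4, takes a point from camera to world coordinates). Camera axes: x right, y down, z forward; pixel columns grow to the right and rows downward; lengths in mm; the calibration is good to about 2 mm. A picture is of the moment at which its call begins: read the wrist's pose just before it. get_calibration takes no time and is no camera call; for the wrist camera it gives the pose at the moment of the call.
- sign_off(): hands the job in, once; it reports no verdict.
The state is a dict: "clock": time; "joint_positions": joint angles; "dq": joint speeds; "joint_efforts": joint torques, N m; "eef_pos": TCP position; "eef_rot": TCP orientation; "wrist_force": force on the tool from outside, world axes, zero at the start; "ft_torque": the same for the moment, N m; "finger_gap": finger opening in mm.
Only numpy, scipy, OpenCV 4.12 (cv2) and the standard library are available. Lean on these libraries where they do the work, as an engineer would, in place of code of your own. Each camera call takes 0.05 s, during which the arm holds its last target.

## Working session

There is one attempt and no reset: what is moved stays moved. The work goes in short steps, Python scripts to look and compute and a tool call to move; the robot and the scene stay as the last step left them, time stands still between calls to the robot, and variables do not carry over. Pictures are saved under pics/ and viewed, and the job is handed in when it is done.

Besides the shell and the picture viewer there is one more tool, called as name([rows], argument=value, ...), one row to a line, values as JSON. step_arm: Moves the arm, as the interface text tells. Its arguments: {"type":"object","properties":{"delta_pos":{"type":"array","items":{"type":"array","items":{"type":"number"}}},"roll":{"type":"array","items":{"type":"number"}},"jaw":{"type":"array","items":{"type":"number"}},"squeeze":{"type":"number"}},"required":["delta_pos","roll","jaw"]}

```bash
mkdir -p pics; ls
cat > h.py <<'E'
from workcell import *
import numpy as np, cv2
def snap(n,f):
    c=get_calibration(n); p,d=camera(n); cv2.imwrite('pics/'+f+'.png',p[:,:,::-1]); np.savez('pics/'+f+'.npz',p=p,d=d,K=c['K'],k1=c['k1'],E=c['extrinsics']); return p,d,c
def load(f):
    z=np.load('pics/'+f+'.npz'); return z['p'],z['d'],dict(K=z['K'],k1=float(z['k1']),extrinsics=z['E'])
def slope(c,uv):
    K=np.array(c['K']); return cv2.undistortPoints(np.array(uv,float).reshape(-1,1,2),K,np.array([c['k1'],0,0,0.])).reshape(-1,2)
def ray(c,uv):
    s=slope(c,uv); E=np.array(c['extrinsics']); d=np.c_[s,np.ones(len(s))]@E[:3,:3].T
    return E[:3,3],d
def plane(c,uv,z):
    o,d=ray(c,uv); return o+d*((z-o[2])/d[:,2])[:,None]
def pts(c,uv,dep):
    o,d=ray(c,uv); return o+d*np.array(dep).reshape(-1,1)
E
python3 - <<'E'
from h import *
for n in ['scene','top','wrist']: 
    p,d,c=snap(n,n+'0'); print(n,np.round(c['extrinsics'],3).tolist(),np.round(c['K'],1).tolist(),c['k1'])
print(observe())
E
```

```text
pics
scene [[0.88, -0.289, 0.377, 36.632], [-0.474, -0.569, 0.672, -1024.272], [0.021, -0.77, -0.638, 1133.31], [0.0, 0.0, 0.0, 1.0]] [[511.6, 0.0, 279.3], [0.0, 511.6, 205.3], [0.0, 0.0, 1.0]] 0.043033170023472116
top [[0.028, -0.998, 0.061, 481.74], [-1.0, -0.028, -0.004, -0.55], [0.005, -0.061, -0.998, 2020.164], [0.0, 0.0, 0.0, 1.0]] [[492.7, 0.0, 283.4], [0.0, 492.7, 204.3], [0.0, 0.0, 1.0]] -0.12376015370811234
wrist [[0.332, 0.902, 0.275, 105.643], [0.943, -0.317, -0.098, 545.463], [-0.001, 0.292, -0.957, 384.934], [0.0, 0.0, 0.0, 1.0]] [[351.0, 0.0, 282.5], [0.0, 351.0, 212.7], [0.0, 0.0, 1.0]] -0.02631290850943355
{'clock': 0.15, 'joint_positions': array([ 1.14739982e+00,  3.51112747e-01,  1.65224734e+00, -1.57773722e-05,
        1.13910890e+00, -8.45615212e-02]), 'dq': array([-0.00096361,  0.00060729, -0.00131821, -0.00051247, -0.00016611,
        0.00039199]), 'joint_efforts': array([ 3.92055281e-04, -4.97460938e+01, -2.85340029e+01,  6.99031656e-02,
        2.45921040e-02, -7.27823476e-05]), 'eef_pos': array([182.67565854, 518.52651984, 240.23624485]), 'eef_rot': array([ 0.69691062,  0.11892053,  0.69705651, -0.11952286]), 'wrist_force': array([ 0.41652422,  0.08757212, -0.28711236]), 'ft_torque': array([ 0.02678592, -0.01544217,  0.00455885]), 'finger_gap': 92.74913807077344}
```

View pics/scene0.png

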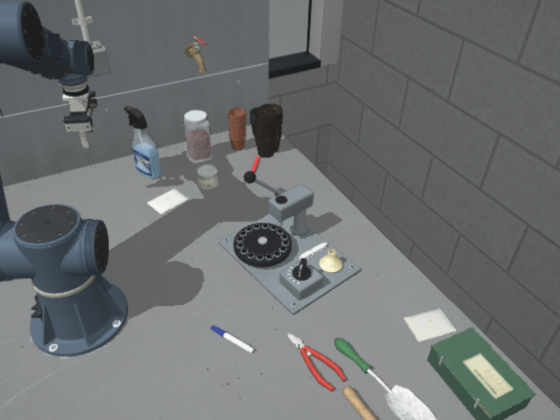

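View pics/top0.png

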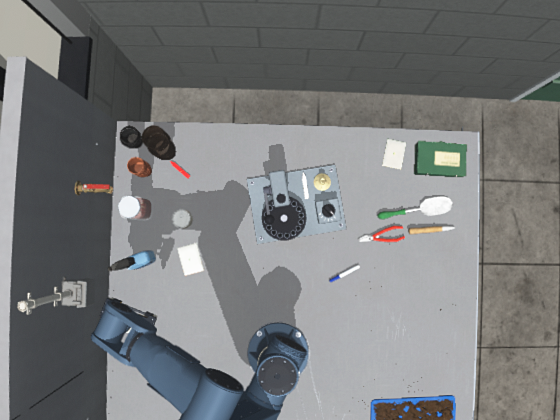

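View pics/wrist0.png

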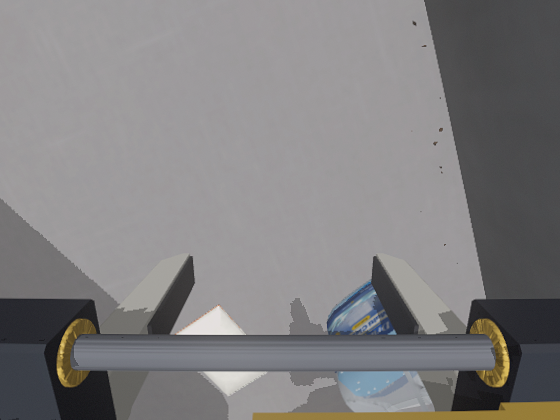

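Run:
```python
from h import *
p,d,c=load('top0'); cv2.imwrite('pics/topz.png',cv2.resize(p[140:260,230:370,::-1],None,fx=5.5,fy=5,interpolation=cv2.INTER_CUBIC))
p,d,c=load('scene0'); cv2.imwrite('pics/scz.png',cv2.resize(p[150:310,210:370,::-1],None,fx=3.75,fy=3.75,interpolation=cv2.INTER_CUBIC))
```

```text
(no output)
```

View pics/topz.png

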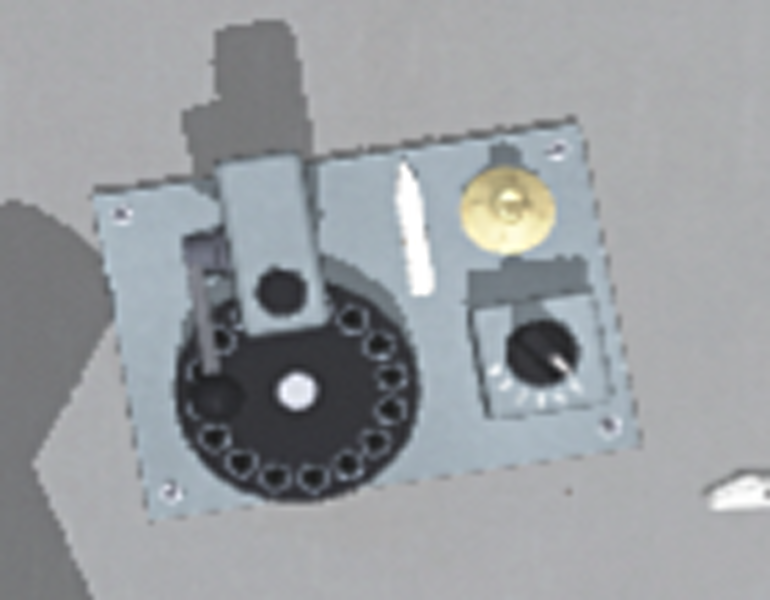

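View pics/scz.png

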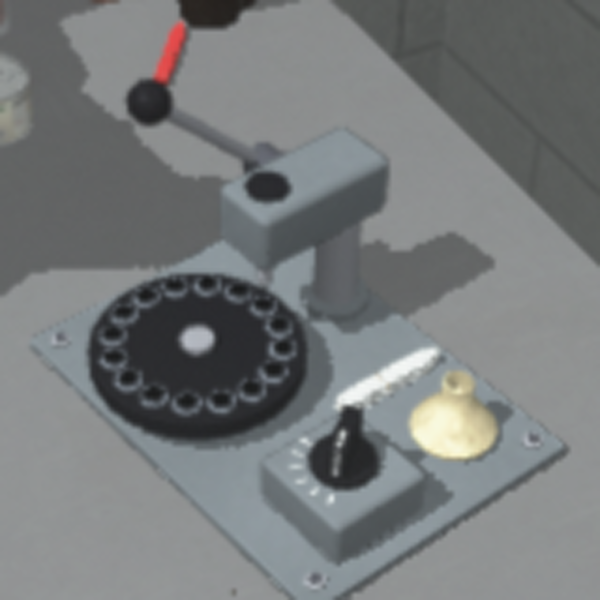

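Run:
```python
from h import *
p,d,c=load('top0')
def un(U): U=np.array(U,float); return np.c_[(U[:,0]+.5)/5.5-.5+230,(U[:,1]+.5)/5-.5+140]
W=plane(c,un([(95,188),(577,120),(640,443),(150,520)]),12.)[:,:2]
L=np.array([(135,185),(135,-185),(-135,-185),(-135,185)],float)
print(W.round(1)); print(np.linalg.norm(W-np.roll(W,-1,0),axis=1))
Wc=W-W.mean(0); th=np.arctan2((L[:,0]*Wc[:,1]-L[:,1]*Wc[:,0]).sum(),(L*Wc).sum()); o=W.mean(0)
print('press',o,np.degrees(th))
R=np.array([[np.cos(th),-np.sin(th)],[np.sin(th),np.cos(th)]]); print((L@R.T+o-W).round(1))
f=lambda x,y:(R@[x,y]+o).round(1)
print('hinge',f(60,115),'ball pred',f(60-160*np.cos(np.pi/4),115),'knob pred',f(-50,-120))
# ball/knob from top
zb=150+160*np.sin(np.pi/4)
print('ball top',plane(c,un([(219,394)]),zb),'knob top',plane(c,un([(540,353)]),70.))
print('pod corners',plane(c,un([(468,308),(595,291),(612,400),(490,418)]),57.)[:,:2].round(1),plane(c,un([(468,308),(595,291),(612,400),(490,418)]),57.)[:,:2].mean(0))
# depth checks + scene ball
ps,ds,cs=load('scene0'); 
u=lambda U:np.c_[(np.array(U)[:,0]+.5)/3.75-.5+210,(np.array(U)[:,1]+.5)/3.75-.5+150]
b=u([(149,102)])
print(ds[int(round(b[0,1])),int(round(b[0,0]))], plane(cs,b,zb), pts(cs,b,[ds[int(round(b[0,1])),int(round(b[0,0]))]+14]))
W2=plane(cs,u([(33,335),(568,450)]),12.);print(W2, f(-135,185),f(135,-185))
```

```text
[[ 711.2  144.7]
 [ 777.7 -213.7]
 [ 513.5 -266.1]
 [ 441.    95.4]]
[364.52051082 269.38109978 368.71540039 274.64472518]
press [610.84193641 -59.92099144] 10.877003666964479
[[-2.7  2.5]
 [ 0.6 -2.4]
 [-0.3 -0.9]
 [ 2.4  0.9]]
hinge [648.1  64.3] ball pred [537.  43.] knob pred [ 584.4 -187.2]
ball top [[537.03408339  41.35544995 263.13708499]] knob top [[ 582.02224959 -184.54306569   70.        ]]
pod corners [[ 617.2 -132.6]
 [ 633.5 -224.8]
 [ 546.6 -239. ]
 [ 529.8 -150.6]] [ 581.7722245  -186.75390514]
1450.9318 [[534.78233889  42.60744379 263.13708499]] [[536.68993849  46.6929156  259.80487261]]
[[ 447.43610017   96.46740024   12.        ]
 [ 774.19635421 -220.02984714   12.        ]] [443.4  96.3] [ 778.3 -216.1]
```

Run:
```python
from h import *
from scipy.spatial.transform import Rotation as R
q=observe()['eef_rot']; M=R.from_quat(q,scalar_first=True).as_matrix(); print(M.round(3)); y=M[:,1]; print(np.degrees(np.arctan2(y[1],y[0])))
p,d,c=load('top0')
U=np.array([(220,165),(300,155),(325,325),(243,333)],float);uv=np.c_[(U[:,0]+.5)/5.5-.5+230,(U[:,1]+.5)/5-.5+140]
t=np.radians(10.88);Rm=np.array([[np.cos(t),-np.sin(t)],[np.sin(t),np.cos(t)]])
print((plane(c,uv,182.)[:,:2]-[610.8,-59.9])@Rm)
```

```text
[[-0.     0.332  0.943]
 [-0.001  0.943 -0.332]
 [-1.    -0.001 -0.   ]]
70.58656523384445
[[119.1642158   86.63039568]
 [117.82740042  31.51382911]
 [-11.15010074  35.43158843]
 [ -8.07437008  91.3880212 ]]
```

step_arm([
  [0, 0, 0.04],
  [0.03, -0.04, 0.03],
  [0.03, -0.04, 0.02],
  [0.03, -0.045, 0],
  [0.03, -0.045, 0],
  [0.035, -0.045, 0],
  [0.035, -0.045, 0],
  [0.035, -0.045, 0],
  [0.035, -0.045, 0],
  [0.035, -0.045, 0],
  [0.035, -0.045, 0],
  [0.02, -0.035, 0],
], roll=[0, 3, 3, 3, 3, 3, 3, 3, 3, 3, 3, 0.3], jaw=[0.093, 0.093, 0.093, 0.093, 0.093, 0.093, 0.093, 0.093, 0.093, 0.093, 0.093, 0.093], squeeze=30)

```text
clock: 1.65
eef_pos: [533.8, 41.7, 330.2]
eef_rot: [0.704, -0.067, 0.704, 0.067]
wrist_force: [-0.2, 0.7, -0.2]
finger_gap: 93.1
```

Run:
```python
from h import *
snap('wrist','w1');o=observe();print(o['clock'],o['eef_pos'],o['joint_positions'],o['wrist_force'])
```

```text
1.7 [535.12564638  38.79483054 329.99415048] [-1.37172815e-02  2.48114168e-01  1.56732280e+00 -1.48647806e-03
  1.32628344e+00 -1.77236117e+00] [-1.23842425 -1.29955941 -1.61777245]
```

View pics/w1.png

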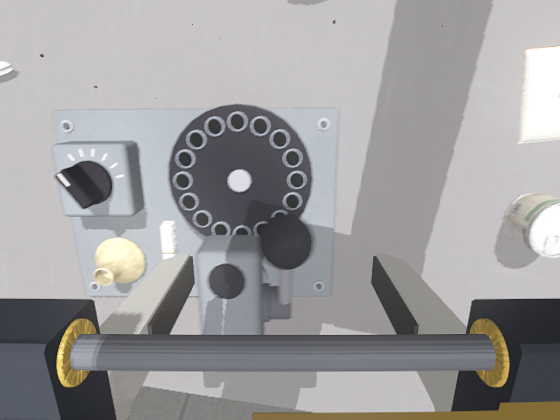

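Run:
```python
from h import *
p,d,c=load('w1')
g=p.max(2); m=((g<50)).astype(np.uint8); 
m[:, :262]=0; m[:,315:]=0; m[:212]=0; m[275:]=0
# depth-limited
print(np.round(d[236:252:5,270:306:6]))
dm=((d>90)&(d<d[242,288]+30)).astype(np.uint8)*m
ys,xs=np.nonzero(dm); print(len(xs),xs.min(),xs.max(),ys.min(),ys.max())
P=pts(c,np.c_[xs,ys],d[ys,xs])
A=np.c_[2*P,np.ones(len(P))]; s=np.linalg.lstsq(A,(P**2).sum(1),rcond=None)[0]; print('sphere',s[:3],np.sqrt(s[3]+s[:3]@s[:3]))
(x,y),r=cv2.minEnclosingCircle(np.c_[xs,ys].astype(np.float32)); print(x,y,r, plane(c,[(x,y)],263.1))
# pod corners, plate corners
print('plate',plane(c,[(54,108),(339,108),(333,298)],12.).round(1))
print('pod',plane(c,[(55,143),(137,143),(137,215),(64,215)],57.).round(1))
```

```text
[[213. 211. 210. 208. 209. 209.]
 [212. 212. 209. 208. 209. 210.]
 [214. 210. 210. 209. 208. 209.]
 [214. 211. 210. 209. 209. 211.]]
2 280 282 214 214
sphere [245.44691403  29.56315409 156.39365323] 292.5361335899046
281.0 214.0 1.000100016593933 [[517.97149728  37.42931878 263.1       ]]
plate [[ 509.7 -261.2   12. ]
 [ 442.2   96.7   12. ]
 [ 708.4  151.8   12. ]]
pod [[ 544.7 -231.7   57. ]
 [ 526.6 -134.8   57. ]
 [ 616.  -128.4   57. ]
 [ 633.6 -219.8   57. ]]
```

Run:
```python
from h import *
p,d,c=load('w1')
dm=((d>200)&(d<232)&(p.max(2)<70)).astype(np.uint8); dm[:,:255]=0; dm[:,318:]=0;dm[275:]=0
ys,xs=np.nonzero(dm); print(len(xs),xs.min(),xs.max(),ys.min(),ys.max())
P=pts(c,np.c_[xs,ys],d[ys,xs])
A=np.c_[2*P,np.ones(len(P))]; s=np.linalg.lstsq(A,(P**2).sum(1),rcond=None)[0]; print('sphere',s[:3],np.sqrt(s[3]+s[:3]@s[:3]))
(x,y),r=cv2.minEnclosingCircle(np.c_[xs,ys].astype(np.float32)); print(x,y,r, plane(c,[(x,y)],263.1))
```

```text
2069 261 310 213 268
sphere [534.33142713  45.16855501 264.26260774] 17.485715689623742
288.1230163574219 240.66270446777344 27.872713088989258 [[534.82902377  45.34468974 263.1       ]]
```

step_arm([
  [0, 0, 0],
  [0, 0, 0],
], roll=[0, 0], jaw=[0.093, 0.093])

```text
clock: 1.95
eef_pos: [532.3, 44.5, 330.6]
eef_rot: [0.704, -0.067, 0.704, 0.067]
wrist_force: [0.4, 0.3, -0.4]
finger_gap: 92.9
```

Run:
```python
from h import *
from scipy.spatial.transform import Rotation as R
p,d,c=snap('wrist','w2')
o=observe(); print(o['eef_pos'],o['wrist_force']); y=R.from_quat(o['eef_rot'],scalar_first=True).as_matrix()[:,1]; print(np.degrees(np.arctan2(y[1],y[0])))
dm=((d>200)&(d<232)&(p.max(2)<70)).astype(np.uint8); dm[:,:255]=0; dm[:,318:]=0;dm[275:]=0
ys,xs=np.nonzero(dm); print(len(xs),xs.min(),xs.max(),ys.min(),ys.max())
P=pts(c,np.c_[xs,ys],d[ys,xs])
A=np.c_[2*P,np.ones(len(P))]; s=np.linalg.lstsq(A,(P**2).sum(1),rcond=None)[0]; print('sphere',s[:3],np.sqrt(s[3]+s[:3]@s[:3]))
```

```text
[532.31220722  44.62747767 330.69790782] [ 0.22833937 -0.39331137 -0.40361859]
100.94628363815097
2252 256 310 214 269
sphere [534.38234319  45.26842138 264.13593463] 17.629579604108773
```

step_arm([
  [0.002, 0, -0.02],
  [0, 0, -0.025],
  [0, 0, -0.015],
  [0, 0, -0.004],
  [0, 0, 0],
  [0, 0, 0],
  [0, 0, 0],
  [0, 0, 0],
  [0, 0, 0],
  [0, 0, 0],
], roll=[0, 0, 0, 0, 0, 0, 0, 0, 0, 0], jaw=[0.093, 0.093, 0.093, 0.093, 0.08, 0.065, 0.05, 0.035, 0.03, 0.03], squeeze=30)

```text
clock: 3.25
eef_pos: [534.7, 44.0, 266.6]
eef_rot: [0.704, -0.067, 0.704, 0.067]
wrist_force: [-3.8, 17.8, 1.3]
finger_gap: 37.7
```

Run:
```python
from h import *
p,d,c=snap('wrist','w3'); snap('scene','s3')
o=observe(); print(o['eef_pos'],o['wrist_force'],o['finger_gap'])
p=load('s3')[0]; cv2.imwrite('pics/s3z.png',cv2.resize(p[60:310,180:400,::-1],None,fx=2.4,fy=2.4))
```

```text
[534.42291119  45.33098729 266.58282637] [-1.82969254 10.76070292  0.06770591] 34.620333486158565
```

View pics/s3z.png

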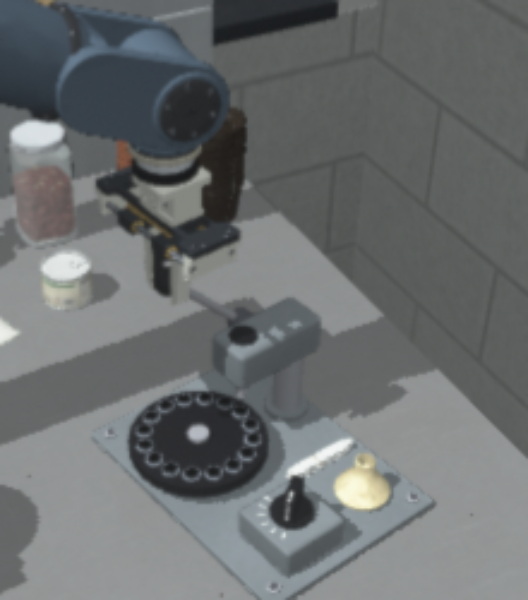

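View pics/w3.png

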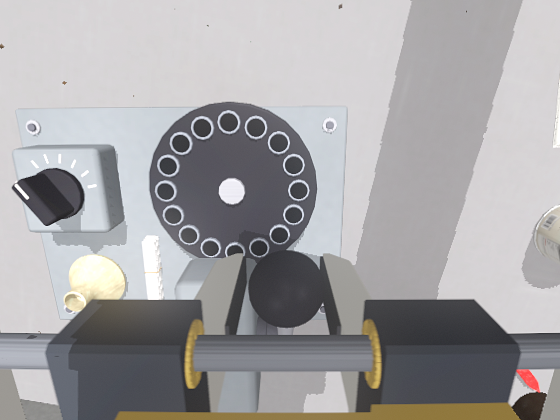

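Run:
```python
import numpy as np
th=np.arange(0,.841,.07); a=np.pi/4-th; r=160*np.cos(a); z=160*np.sin(a)
t=np.radians(10.9); dr=np.diff(r)
print(np.c_[-np.cos(t)*dr,-np.sin(t)*dr,np.diff(z)].round(1).tolist())
```

```text
[[-7.5, -1.4, -8.2], [-6.9, -1.3, -8.7], [-6.3, -1.2, -9.2], [-5.7, -1.1, -9.6], [-5.0, -1.0, -10.0], [-4.3, -0.8, -10.3], [-3.6, -0.7, -10.6], [-2.8, -0.5, -10.8], [-2.1, -0.4, -11.0], [-1.3, -0.3, -11.1], [-0.6, -0.1, -11.2], [0.2, 0.0, -11.2]]
```

step_arm([
  [0, 0.001, 0],
  [-0.0075, -0.0014, -0.0082],
  [-0.0069, -0.0013, -0.0087],
  [-0.0063, -0.0012, -0.0092],
  [-0.0057, -0.0011, -0.0096],
  [-0.005, -0.001, -0.01],
  [0, 0, 0],
], roll=[0, 0, 0, 0, 0, 0, 0], jaw=[0.03, 0.03, 0.03, 0.03, 0.03, 0.03, 0.03], squeeze=40)

```text
clock: 4.22
eef_pos: [503.2, 39.3, 220.9]
eef_rot: [0.704, -0.067, 0.704, 0.068]
wrist_force: [-2.6, 4.9, 5.2]
finger_gap: 34.6
```

step_arm([
  [-0.0043, -0.0008, -0.0103],
  [-0.0036, -0.0007, -0.0106],
  [-0.0028, -0.0005, -0.0108],
  [-0.0021, -0.0004, -0.011],
  [-0.0013, -0.0003, -0.0111],
  [-0.0006, -0.0001, -0.0112],
  [0.0002, 0, -0.0112],
  [0, 0, 0],
  [0, 0, 0],
], roll=[0, 0, 0, 0, 0, 0, 0, 0, 0], jaw=[0.03, 0.03, 0.03, 0.03, 0.03, 0.03, 0.03, 0.03, 0.03])

```text
clock: 5.35
eef_pos: [488.6, 36.5, 145.0]
eef_rot: [0.704, -0.067, 0.704, 0.067]
wrist_force: [-4.3, 5.3, 7.2]
finger_gap: 34.6
```

Run:
```python
from h import *
p,d,c=snap('wrist','w4');snap('scene','s4')
o=observe(); print(o['eef_pos'],o['wrist_force'],o['finger_gap'])
```

```text
[488.62380753  36.51946957 145.10533126] [-4.8608337   6.21474376  7.22873093] 34.79731608779833
```

View pics/w4.png

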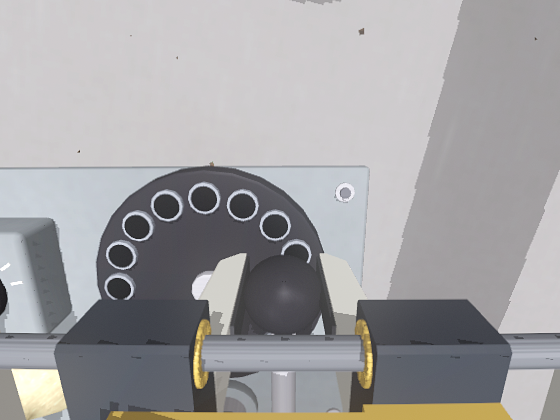

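step_arm([
  [0, 0, -0.002],
  [0, 0, -0.002],
  [0, 0, 0],
], roll=[0, 0, 0], jaw=[0.03, 0.03, 0.03])

```text
clock: 5.82
eef_pos: [488.8, 36.5, 141.1]
eef_rot: [0.704, -0.067, 0.704, 0.067]
wrist_force: [-4.0, 6.4, 8.0]
finger_gap: 34.2
```

step_arm([
  [0, 0, -0.002],
  [0, 0, -0.001],
  [0, 0, 0],
], roll=[0, 0, 0], jaw=[0.03, 0.03, 0.03])

```text
clock: 6.2
eef_pos: [488.9, 36.5, 138.2]
eef_rot: [0.704, -0.067, 0.704, 0.067]
wrist_force: [-4.0, 6.2, 7.7]
finger_gap: 34.5
```

Run:
```python
from h import *
p,d,c=snap('wrist','w5')
o=observe(); print(o['eef_pos'],o['wrist_force'],o['finger_gap'])
dm=((p.max(2)<75)&(d>120)&(d<260)).astype(np.uint8); dm[:,:250]=0; dm[:,318:]=0;dm[:252]=0;dm[325:]=0
ys,xs=np.nonzero(dm); P=pts(c,np.c_[xs,ys],d[ys,xs])
A=np.c_[2*P,np.ones(len(P))]; s=np.linalg.lstsq(A,(P**2).sum(1),rcond=None)[0]; print(len(xs),'sphere',s[:3],np.sqrt(s[3]+s[:3]@s[:3]))
```

```text
[488.92244317  36.54243163 138.23568526] [-3.62773301  6.6192399   7.88385529] 34.61977533807135
1231 sphere [508.7489457   35.44491865 104.28757816] 53.44444446397817
```

View pics/w5.png

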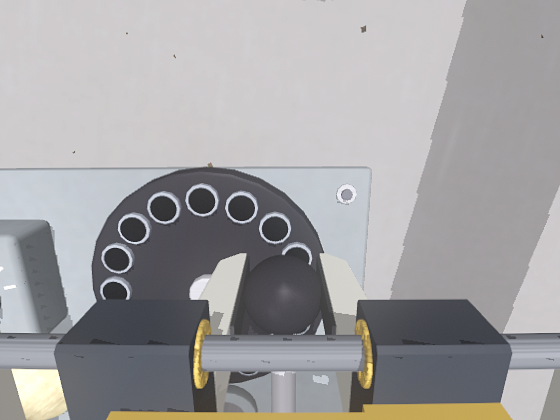

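Run:
```python
from h import *
for f in ['w3','w4','w5']:
    p,d,c=load(f)
    print(f,d[270:320:12,262:312:12].round(0).tolist())
    d0=d[292,287]
    dm=((p.max(2)<90)&(d>100)&(d<d0+14)).astype(np.uint8); dm[:,:240]=0; dm[:,330:]=0;dm[:245]=0;dm[326:]=0
    ys,xs=np.nonzero(dm); k=np.hypot(xs-285,ys-290)<30; xs,ys=xs[k],ys[k]; P=pts(c,np.c_[xs,ys],d[ys,xs])
    A=np.c_[2*P,np.ones(len(P))]; s=np.linalg.lstsq(A,(P**2).sum(1),rcond=None)[0]; print(len(xs),d0,'sphere',s[:3].round(1),np.sqrt(s[3]+s[:3]@s[:3]),'camz',c['extrinsics'][2,3])
```

```text
w3 [[156.0, 152.0, 151.0, 152.0, 155.0], [153.0, 149.0, 149.0, 150.0, 152.0], [150.0, 147.0, 147.0, 149.0, 151.0], [151.0, 148.0, 148.0, 148.0, 151.0], [158.0, 151.0, 150.0, 151.0, 158.0]]
2796 147.44115 sphere [533.7  45.1 265.7] 16.153637805725115 camz 411.40035298832765
w4 [[150.0, 147.0, 147.0, 149.0, 155.0], [147.0, 144.0, 144.0, 145.0, 147.0], [144.0, 143.0, 142.0, 144.0, 145.0], [144.0, 142.0, 141.0, 142.0, 145.0], [146.0, 143.0, 143.0, 144.0, 149.0]]
2496 142.82657 sphere [487.   36.2 150.1] 15.647189728738248 camz 289.8008066920816
w5 [[150.0, 147.0, 147.0, 148.0, 152.0], [146.0, 145.0, 142.0, 146.0, 148.0], [144.0, 142.0, 142.0, 143.0, 147.0], [144.0, 142.0, 142.0, 143.0, 145.0], [145.0, 142.0, 143.0, 145.0, 149.0]]
2497 142.45389 sphere [487.3  36.3 143.4] 15.714399343757965 camz 282.9364643035914
```

step_arm([
  [0, 0, -0.002],
  [0, 0, -0.001],
  [0, 0, 0],
  [0, 0, 0],
], roll=[0, 0, 0, 0], jaw=[0.03, 0.03, 0.03, 0.03], squeeze=50)

```text
clock: 6.75
eef_pos: [489.3, 36.6, 136.3]
eef_rot: [0.705, -0.067, 0.703, 0.067]
wrist_force: [-6.0, 5.4, 20.2]
finger_gap: 34.6
```

Run:
```python
import numpy as np
th=np.linspace(.85,0,21); a=np.pi/4-th; r=160*np.cos(a); z=160*np.sin(a)
t=np.radians(10.9); dr=np.diff(r)
print((np.c_[-np.cos(t)*dr,-np.sin(t)*dr,np.diff(z)]/1000).round(4).tolist())
```

```text
[[-0.0003, -0.0001, 0.0068], [-0.0, -0.0, 0.0068], [0.0003, 0.0001, 0.0068], [0.0006, 0.0001, 0.0068], [0.0008, 0.0002, 0.0067], [0.0011, 0.0002, 0.0067], [0.0014, 0.0003, 0.0066], [0.0017, 0.0003, 0.0066], [0.002, 0.0004, 0.0065], [0.0022, 0.0004, 0.0064], [0.0025, 0.0005, 0.0063], [0.0027, 0.0005, 0.0062], [0.003, 0.0006, 0.0061], [0.0033, 0.0006, 0.0059], [0.0035, 0.0007, 0.0058], [0.0037, 0.0007, 0.0056], [0.004, 0.0008, 0.0055], [0.0042, 0.0008, 0.0053], [0.0044, 0.0008, 0.0051], [0.0046, 0.0009, 0.0049]]
```

step_arm([
  [0, 0, 0.003],
  [0, 0, 0.0068],
  [0, 0, 0.0068],
  [0.0003, 0.0001, 0.0068],
  [0.0006, 0.0001, 0.0068],
  [0.0008, 0.0002, 0.0067],
  [0.0011, 0.0002, 0.0067],
  [0.0014, 0.0003, 0.0066],
  [0.0017, 0.0003, 0.0066],
  [0.002, 0.0004, 0.0065],
  [0.0022, 0.0004, 0.0064],
  [0, 0, 0],
], roll=[0, 0, 0, 0, 0, 0, 0, 0, 0, 0, 0, 0], jaw=[0.03, 0.03, 0.03, 0.03, 0.03, 0.03, 0.03, 0.03, 0.03, 0.03, 0.03, 0.03])

```text
clock: 8.25
eef_pos: [499.7, 38.7, 205.2]
eef_rot: [0.705, -0.067, 0.703, 0.067]
wrist_force: [2.8, 6.7, 2.1]
finger_gap: 34.7
```

step_arm([
  [0.0025, 0.0005, 0.0063],
  [0.0027, 0.0005, 0.0062],
  [0.003, 0.0006, 0.0061],
  [0.0033, 0.0006, 0.0059],
  [0.0035, 0.0007, 0.0058],
  [0.0037, 0.0007, 0.0056],
  [0.004, 0.0008, 0.0055],
  [0.0042, 0.0008, 0.0053],
  [0, 0, 0],
], roll=[0, 0, 0, 0, 0, 0, 0, 0, 0], jaw=[0.03, 0.03, 0.03, 0.03, 0.03, 0.03, 0.03, 0.03, 0.03])

```text
clock: 9.38
eef_pos: [526.4, 43.9, 251.4]
eef_rot: [0.704, -0.067, 0.703, 0.068]
wrist_force: [2.7, 6.3, -1.0]
finger_gap: 34.3
```

Run:
```python
from h import *
for f in ['w6']:
    p,d,c=snap('wrist',f);print(observe()['eef_pos'])
    d0=d[292,287]
    dm=((p.max(2)<90)&(d>100)&(d<d0+14)).astype(np.uint8); dm[:,:240]=0; dm[:,330:]=0;dm[:245]=0;dm[326:]=0
    ys,xs=np.nonzero(dm); k=np.hypot(xs-285,ys-290)<30; xs,ys=xs[k],ys[k]; P=pts(c,np.c_[xs,ys],d[ys,xs])
    A=np.c_[2*P,np.ones(len(P))]; s=np.linalg.lstsq(A,(P**2).sum(1),rcond=None)[0]; print(len(xs),d0,'sphere',s[:3].round(1),np.sqrt(s[3]+s[:3]@s[:3]),'camz',c['extrinsics'][2,3])
```

```text
[526.20250473  43.91115214 251.22615369]
2791 141.73871 sphere [526.4  43.8 257.7] 16.22470556024844 camz 396.0398822091645
```

step_arm([
  [0.0044, 0.0008, 0.0045],
  [0.0036, 0.0007, 0.0036],
  [0, 0, 0],
  [0, 0, 0],
], roll=[0, 0, 0, 0], jaw=[0.03, 0.03, 0.03, 0.03])

```text
clock: 9.93
eef_pos: [533.4, 45.3, 258.8]
eef_rot: [0.703, -0.067, 0.704, 0.068]
wrist_force: [-1.2, 4.9, -0.4]
finger_gap: 34.1
```

step_arm([
  [0.0015, 0.0003, 0.0015],
  [0.0015, 0.0003, 0.0015],
  [0, 0, 0],
  [0, 0, 0],
], roll=[0, 0, 0, 0], jaw=[0.03, 0.03, 0.03, 0.03])

```text
clock: 10.42
eef_pos: [533.5, 45.4, 259.0]
eef_rot: [0.7, -0.067, 0.708, 0.068]
wrist_force: [-10.2, 1.7, -14.5]
finger_gap: 34.4
```

Run:
```python
from h import *
for f in ['w7']:
    p,d,c=snap('wrist',f);o=observe();print(o['eef_pos'],o['wrist_force'])
    d0=d[292,287]
    dm=((p.max(2)<90)&(d>100)&(d<d0+14)).astype(np.uint8); dm[:,:240]=0; dm[:,330:]=0;dm[:245]=0;dm[326:]=0
    ys,xs=np.nonzero(dm); k=np.hypot(xs-285,ys-290)<30; xs,ys=xs[k],ys[k]; P=pts(c,np.c_[xs,ys],d[ys,xs])
    A=np.c_[2*P,np.ones(len(P))]; s=np.linalg.lstsq(A,(P**2).sum(1),rcond=None)[0]; print(len(xs),d0,'sphere',s[:3].round(1),np.sqrt(s[3]+s[:3]@s[:3]),'camz',c['extrinsics'][2,3])
```

```text
[533.46041523  45.3599773  258.978886  ] [-10.21762069   1.21923072 -15.68651224]
2797 142.61365 sphere [533.2  45.2 265.3] 16.10983673568272 camz 404.60708445778226
```

step_arm([
  [-0.0015, -0.0003, -0.0015],
  [0, 0, 0],
  [0, 0, 0],
  [0, 0, 0],
  [0, 0, 0],
  [0, 0, 0.03],
  [0, 0, 0.05],
], roll=[0, 0, 0, 0, 0, 0, 0], jaw=[0.03, 0.04, 0.055, 0.07, 0.08, 0.09, 0.08])

```text
clock: 11.35
eef_pos: [534.8, 44.9, 340.6]
eef_rot: [0.703, -0.067, 0.705, 0.067]
wrist_force: [0.6, 0.3, 0.4]
finger_gap: 79.6
```

Run:
```python
from h import *
p,d,c=snap('wrist','w8');o=observe();print(o['clock'],o['eef_pos'],o['wrist_force'])
```

```text
11.4 [536.7630605   44.91704759 348.34662799] [-0.26183669  0.78921011  7.44113676]
```

View pics/w8.png

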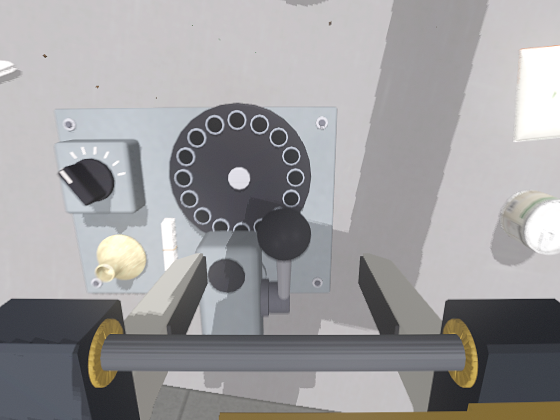

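step_arm([
  [0, 0, 0],
  [0.008, -0.035, 0],
  [0.008, -0.04, 0],
  [0.008, -0.04, 0],
  [0.008, -0.04, 0],
  [0.008, -0.04, -0.02],
  [0.008, -0.036, -0.04],
  [0, 0, -0.04],
  [0, 0, 0],
  [0, 0, 0],
], roll=[0, 5, 6, 6, 6, 6, 5, 0, 0, 0], jaw=[0.06, 0.06, 0.06, 0.06, 0.06, 0.06, 0.06, 0.06, 0.06, 0.06])

```text
clock: 12.65
eef_pos: [583.7, -185.9, 241.8]
eef_rot: [0.654, -0.27, 0.653, 0.27]
wrist_force: [-0.5, 0.4, -0.3]
finger_gap: 59.9
```

Run:
```python
from h import *
from scipy.spatial.transform import Rotation as R
p,d,c=snap('wrist','w9');snap('top','t9');o=observe();print(o['clock'],o['eef_pos'],o['wrist_force'],o['joint_positions'])
y=R.from_quat(o['eef_rot'],scalar_first=True).as_matrix()[:,1]; print(np.degrees(np.arctan2(y[1],y[0])))
```

```text
12.75 [ 583.99459612 -185.90056183  242.50182024] [-0.26944516 -0.06093973  0.52688158] [-3.84119765e-01  4.62135974e-01  1.48009528e+00 -2.41267294e-05
  1.19677148e+00 -2.73887007e+00]
134.9176895568491
```

View pics/w9.png

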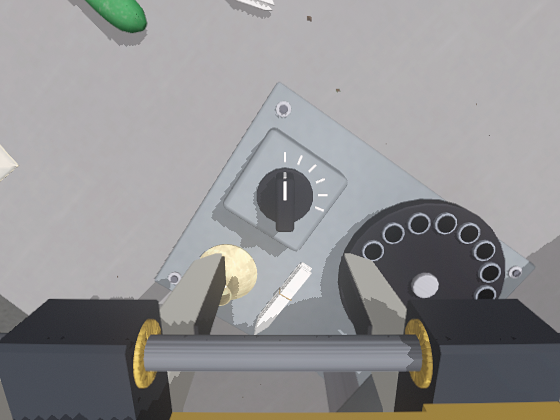

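Run:
```python
from h import *
p,d,c=load('w9')
q=p[140:250,220:350]; 
cv2.imwrite('pics/w9z.png',cv2.resize(q[:,:,::-1],None,fx=5,fy=5,interpolation=cv2.INTER_CUBIC))
dm=((p.max(2)<90)).astype(np.uint8); m=np.zeros_like(dm); m[160:236,250:320]=dm[160:236,250:320]
n,l,s,ce=cv2.connectedComponentsWithStats(m); print(s,ce)
hi=((d>0)&(m>0)); ys,xs=np.nonzero(hi); P=pts(c,np.c_[xs,ys],d[ys,xs]); k=P[:,2]>92; print(k.sum(),P[k].mean(0),np.percentile(P[:,2],[5,50,95]))
Q=P[k][:,:2].astype(np.float32); r=cv2.minAreaRect(Q); print(r)
k2=(P[:,2]<72)&(P[:,2]>60); Q2=P[k2][:,:2].astype(np.float32); print(cv2.minEnclosingCircle(Q2))
print(plane(c,[(285,195)],66.))
```

```text
[[     0      0    560    420 232761]
 [   257    168     56     64   2439]] [[279.4504148  209.62076551]
 [284.23206232 197.97498975]]
897 [ 582.15075507 -185.24591493   99.18360194] [ 65.51090207  67.30771288 100.11550874]
((581.9605712890625, -185.05015563964844), (47.27136993408203, 15.231922149658203), 44.6428337097168)
((582.3687133789062, -184.86790466308594), 26.83690643310547)
[[ 581.21662452 -185.39239122   66.        ]]
```

View pics/w9z.png

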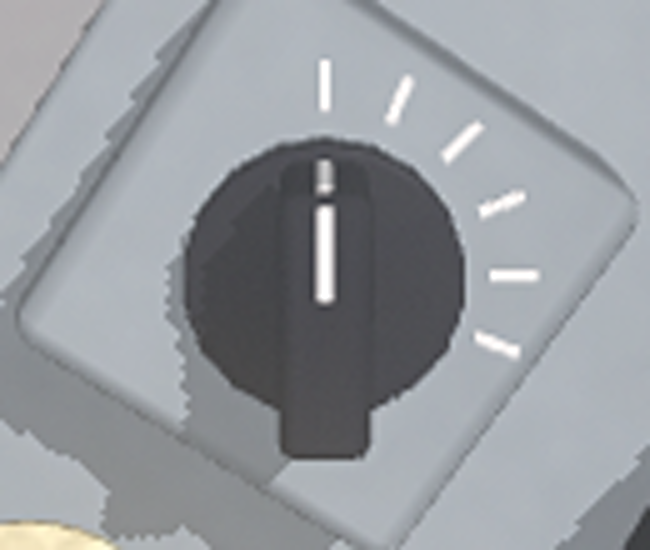

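step_arm([
  [-0.002, 0.001, -0.03],
  [0, 0, -0.04],
  [0, 0, -0.04],
  [0, 0, -0.03],
  [0, 0, -0.0115],
  [0, 0, 0],
  [0, 0, 0],
], roll=[0, 0, 0, 0, 0, 0, 0], jaw=[0.06, 0.06, 0.06, 0.06, 0.06, 0.06, 0.06])

```text
clock: 13.62
eef_pos: [582.2, -185.4, 90.9]
eef_rot: [0.654, -0.271, 0.653, 0.269]
wrist_force: [0.3, 0.1, 0.6]
finger_gap: 59.5
```

Run:
```python
from h import *
p,d,c=snap('wrist','w10');o=observe();print(o['clock'],o['eef_pos'],o['wrist_force'])
```

```text
13.675 [ 582.11188182 -185.32726947   90.76880018] [ 1.22072085 -0.69789472  0.05689226]
```

View pics/w10.png

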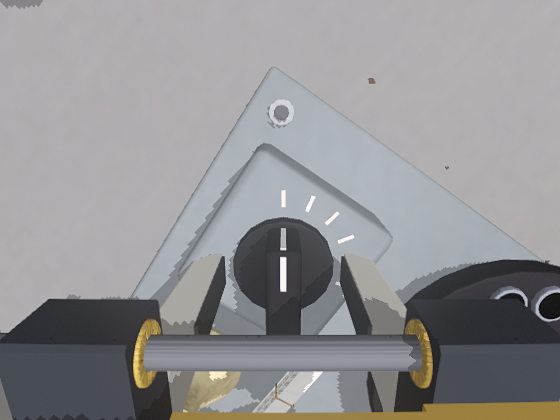

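Bar centred between the pads at (284, 270), clear of everything. Close.

step_arm([
  [0, 0, 0],
  [0, 0, 0],
  [0, 0, 0],
  [0, 0, 0],
  [0, 0, 0],
  [0, 0, 0],
], roll=[0, 0, 0, 0, 0, 0], jaw=[0.045, 0.03, 0.02, 0.01, 0.01, 0.01], squeeze=40)

```text
clock: 14.42
eef_pos: [581.7, -185.4, 89.3]
eef_rot: [0.654, -0.27, 0.653, 0.27]
wrist_force: [1.7, -2.5, -2.9]
finger_gap: 15.7
```

Run:
```python
from h import *
o=observe();print(o['clock'],o['eef_pos'],o['wrist_force'],o['ft_torque'],o['finger_gap'])
```

```text
14.425 [ 581.72372468 -185.43415396   89.26548737] [ 1.69306544 -2.45387071 -2.85551279] [-0.50747647 -0.51526104 -0.05256552] 15.661612882564366
```

step_arm([
  [0, 0, 0],
  [0, 0, 0],
  [0, 0, 0],
], roll=[-3, -3, -3], jaw=[0.01, 0.01, 0.01])

```text
clock: 14.8
eef_pos: [581.6, -185.3, 89.3]
eef_rot: [0.673, -0.218, 0.673, 0.217]
wrist_force: [3.1, -1.1, -5.0]
finger_gap: 15.6
```

```bash
cat > t.py <<'E'
from h import *
from scipy.spatial.transform import Rotation as R
o=observe();y=R.from_quat(o['eef_rot'],scalar_first=True).as_matrix()[:,1];print(o['clock'],'jaw',np.degrees(np.arctan2(y[1],y[0])).round(2),o['eef_pos'].round(1),o['wrist_force'].round(1),o['ft_torque'].round(3),round(o['finger_gap'],1))
E
python3 t.py
```

```text
14.8 jaw 125.81 [ 581.6 -185.3   89.3] [ 3.1 -1.1 -5. ] [-0.299 -0.553  0.021] 15.6
```

step_arm([
  [0, 0, 0],
  [0, 0, 0],
  [0, 0, 0],
], roll=[-3, -3, -3], jaw=[0.01, 0.01, 0.01])

```text
clock: 15.18
eef_pos: [581.5, -185.1, 89.3]
eef_rot: [0.688, -0.164, 0.688, 0.164]
wrist_force: [0.0, -0.6, -0.3]
finger_gap: 15.5
```

```bash
python3 t.py
```

```text
15.175 jaw 116.78 [ 581.5 -185.1   89.3] [ 0.  -0.6 -0.3] [-0.035 -0.141 -0.09 ] 15.5
```

step_arm([
  [0, 0, 0],
  [0, 0, 0],
  [0, 0, 0],
], roll=[-3, -1.5, 0], jaw=[0.01, 0.01, 0.01])

```text
clock: 15.55
eef_pos: [581.4, -185.0, 89.3]
eef_rot: [0.694, -0.137, 0.694, 0.137]
wrist_force: [2.3, -0.0, -1.2]
finger_gap: 15.9
```

```bash
python3 t.py
python3 - <<'E'
from h import *
snap('wrist','w11')
E
```

```text
15.55 jaw 112.41 [ 581.4 -185.    89.3] [ 2.3 -0.  -1.2] [ 0.153 -0.287  0.012] 15.9
```

View pics/w11.png

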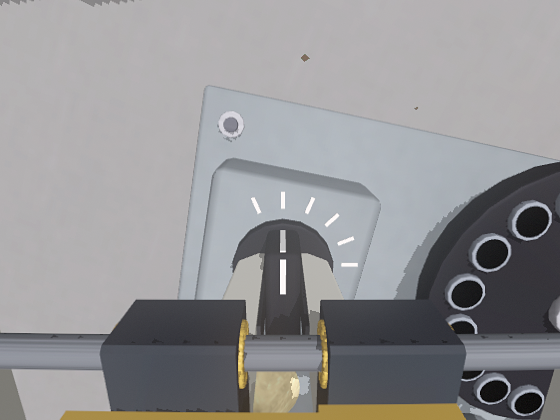

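Pointer (283, 240) stands on the second tick (283, 200), stop one: one click, torque changed sign across the crest. Next click.

step_arm([
  [0, 0, 0],
  [0, 0, 0],
  [0, 0, 0],
], roll=[-3, -3, -3], jaw=[0.01, 0.01, 0.01])

```text
clock: 15.98
eef_pos: [581.4, -184.8, 89.3]
eef_rot: [0.702, -0.082, 0.702, 0.082]
wrist_force: [2.2, 2.7, -0.3]
finger_gap: 15.9
```

```bash
python3 t.py
```

```text
15.975 jaw 103.37 [ 581.4 -184.8   89.3] [ 2.2  2.7 -0.3] [ 0.304 -0.305  0.168] 15.9
```

step_arm([
  [0, 0, 0],
  [0, 0, 0],
  [0, 0, 0],
], roll=[-3, -3, -3], jaw=[0.01, 0.01, 0.01])

```text
clock: 16.35
eef_pos: [581.4, -184.6, 89.3]
eef_rot: [0.707, -0.026, 0.707, 0.027]
wrist_force: [0.8, 4.0, -4.1]
finger_gap: 15.9
```

```bash
python3 t.py
```

```text
16.35 jaw 94.33 [ 581.4 -184.6   89.3] [ 0.8  4.  -4.1] [ 0.732 -0.285 -0.132] 15.9
```

step_arm([
  [0, 0, 0],
  [0, 0, 0],
  [0, 0, 0],
], roll=[-3, -1.5, 0], jaw=[0.01, 0.01, 0.01])

```text
clock: 16.73
eef_pos: [581.3, -184.4, 89.2]
eef_rot: [0.707, 0.001, 0.707, -0.0]
wrist_force: [1.3, 5.2, 1.5]
finger_gap: 15.8
```

```bash
python3 t.py
python3 - <<'E'
from h import *
snap('wrist','w12')
E
```

```text
16.725 jaw 89.91 [ 581.3 -184.4   89.2] [1.3 5.2 1.5] [ 1.031 -0.305 -0.072] 15.8
```

View pics/w12.png

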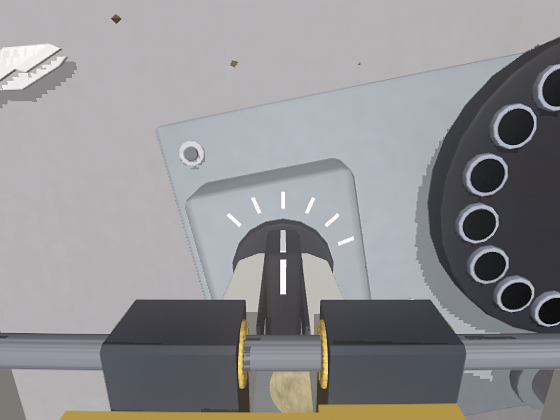

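Two clicks: two ticks lie left of the pointer, which stands on the third tick (stop two). Third click.

step_arm([
  [0, 0, 0],
  [0, 0, 0],
  [0, 0, 0],
], roll=[-3, -3, -3], jaw=[0.01, 0.01, 0.01])

```text
clock: 17.15
eef_pos: [581.4, -184.3, 89.3]
eef_rot: [0.705, 0.057, 0.705, -0.056]
wrist_force: [2.3, 7.9, 1.6]
finger_gap: 15.7
```

```bash
python3 t.py
```

```text
17.15 jaw 80.87 [ 581.4 -184.3   89.3] [2.3 7.9 1.6] [ 1.318 -0.375  0.077] 15.7
```

step_arm([
  [0, 0, 0],
  [0, 0, 0],
  [0, 0, 0],
], roll=[-3, -3, -2], jaw=[0.01, 0.01, 0.01])

```text
clock: 17.52
eef_pos: [581.5, -184.0, 89.3]
eef_rot: [0.699, 0.106, 0.699, -0.105]
wrist_force: [1.5, 8.8, 1.5]
finger_gap: 15.7
```

```bash
python3 t.py
```

```text
17.525 jaw 72.83 [ 581.5 -184.    89.3] [1.5 8.8 1.5] [ 1.403 -0.539 -0.23 ] 15.7
```

step_arm([
  [0, 0, 0],
  [0, 0, 0],
  [0, 0, 0],
  [0, 0, 0],
], roll=[-3, -2, 0, 0], jaw=[0.01, 0.01, 0.01, 0.01])

```text
clock: 18.02
eef_pos: [581.5, -183.9, 89.2]
eef_rot: [0.694, 0.136, 0.694, -0.135]
wrist_force: [2.4, 8.5, 1.0]
finger_gap: 15.8
```

```bash
python3 t.py
python3 - <<'E'
from h import *
snap('wrist','w13')
E
```

```text
18.025 jaw 67.92 [ 581.5 -183.9   89.2] [2.4 8.5 1. ] [ 1.601 -0.517 -0.056] 15.8
```

View pics/w13.png

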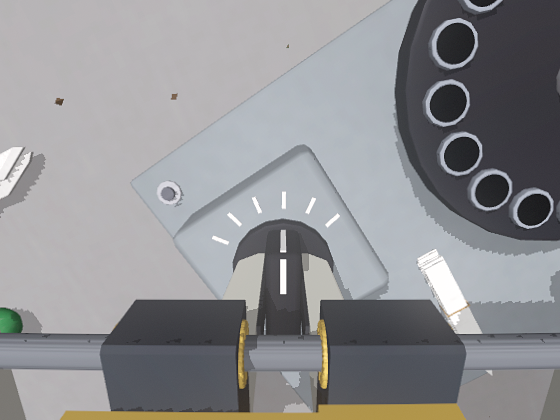

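Three ticks lie left of the pointer, which stands on the fourth (stop three). Last check of lever and bystanders.

```bash
python3 - <<'E'
from h import *
p,d,c=snap('scene','s13'); a=load('scene0')[0]
cv2.imwrite('pics/s13z.png',np.hstack([cv2.resize(x[150:400,170:370,::-1],None,fx=2,fy=2) for x in (a,p)]))
E
python3 t.py
```

```text
18.125 jaw 67.93 [ 581.5 -183.9   89.3] [3.  9.6 1.6] [ 1.61  -0.578 -0.013] 16.0
```

View pics/s13z.png

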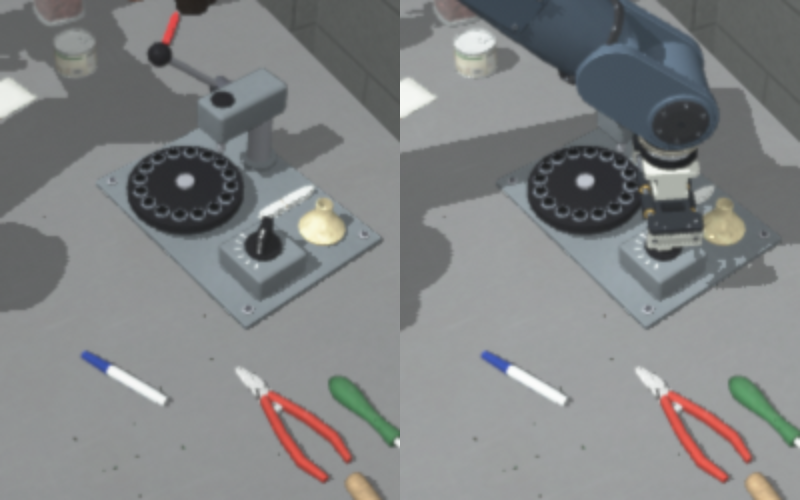

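Run:
```python
from h import *
p,d,c=snap('top','t13'); a=load('top0')[0]
cv2.imwrite('pics/t13z.png',np.hstack([cv2.resize(x[140:260,230:370,::-1],None,fx=2.8,fy=2.8) for x in (a,p)]))
```

```text
(no output)
```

View pics/t13z.png

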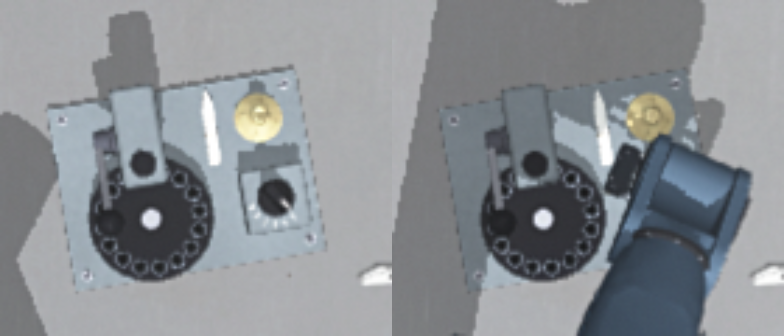

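The lever is at its rest position (ball at the same pixel, about (110, 221) against (502−392, 221)), and the rose and labels have not moved. Hand in.

```bash
python3 -c "
from workcell import *
print(sign_off())"
```

```text
the job is handed in; nothing more can be done
None
```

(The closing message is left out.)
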